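# Stamp a carved blank in the sprung marking press

## Robot

A 6-joint arm with a two-finger parallel gripper is mounted at the origin on the work surface. World frame = base frame: x ahead of the robot, y to its left, z up, the work surface at z = 0. Lengths are in mm, angles in degrees, forces in N, time in s.
With the tool pointing down it reaches from about 225 to 725 mm from the base axis. Payload 3.1 kg.
Tool frame: the origin (TCP) lies at the very end of the fingers, on their centre line; the grasp point (between the pads) lies ctrl.tcp_to_grasp behind it (ctrl.tcp_to_grasp is the distance from the TCP to the grasp point, in mm); z points along the fingers, y is the line along which they close (so a half turn about z gives the same grasp; the last joint's range is limited). The gripper opens to 85 mm and grips with 20 to 120 N. Pads are 22 mm wide; open, the fingers measure 114 mm over their backs; the gripper's body (76 mm by 85 mm) begins 54 mm behind the grasp point. The pads swing forward as they close: fully open they stand 13 mm farther back than shut.
Start: joints at [67.62, 2.75, 5.684, 92.934, 0, 82.678], TCP at [136.395, 506.965, 231.312] pointing down, gripper open.
Joint ranges: [-166.93, 166.93], [-56.73, 111.36], [-69.38, 81.34], [-121.58, 131.49], [-85.45, 84.26], [-180, 180]. Speed limits (degrees/s): [159.86, 159.86, 180, 180, 180, 180].

## Interface

Orientations are given as [roll, pitch, yaw] about the fixed x, y, z axes, in that order (R = Rz(yaw) Ry(pitch) Rx(roll)).
In Python, from station import ctrl gives the robot as it stands.
- The arm moves only by the shell command python3 inch.py 'ROWS' [OPENING]. ROWS is a JSON list of rows, 1 to 12 of them, each an object with the fields sx, sy, sz (the shift in mm), drx, dry, drz (a rotation vector in degrees); a field left out counts as zero; each row is the pose to reach, as a shift and turn from the pose commanded when the command began, along the tool's axes at that moment; what a row does not reach only later rows make up. A row lasts 1/8 s, in which the tool goes at most 62.5 mm and 10.7 degrees, less where a joint would pass 70% of its speed; a pose out of reach is approached as far as the arm can. OPENING is the opening from 0.0 (shut) to 1.0 (fully open), set as the command begins (- or left out keeps the last). The fingers move at their own pace and stop on an object; the grip force is fixed at half the most. Time passes only in rows, so rows that do not move let the fingers close. It prints the time, the measured TCP pose, the force, the opening and the grip force at its end. Input that does not fit is refused with a message, and nothing moves.
- ctrl.sense(): the state, without advancing time (a new reading comes with each control period).
- ctrl.capture(name): name is "scene" or "top" or "wrist"; returns a dict with "img" (384x512x3 uint8, blue, green, red), "mtx" (3x3 intrinsics, pixels), "k1" (the pictures are not rectified: a ray, as slopes to the right and down, at radius r is drawn at 1 + k1 r^2 times it, then the intrinsics apply), "pose" (4x4, takes a point from camera to world coordinates). Camera axes: x right, y up, looking along -z (the intrinsics and any distortion apply to the point x, -y, -z); pixel columns grow to the right and rows downward; lengths in mm; the calibration is good to about 2 mm. A picture is of the moment at which its call begins. There is no depth.
- ctrl.finish_job(): hands the job in; it is judged then, once.
The state is a dict: "time_s": time; "joint_pos": joint angles; "qd": joint speeds; "joint_efforts": joint torques, N m; "eef_pos": TCP position; "tcp_rot": TCP orientation; "force": force on the tool from outside, world axes, zero at the start; "moment": the same for the moment, N m; "width": opening from 0.0 (shut) to 1.0 (fully open); "gripper_force": force on a finger pad.
Only numpy, scipy, OpenCV 4.12 (cv2) and the standard library are available. Lean on these libraries where they do the work, as an engineer would, in place of code of your own. Each camera call takes 0.05 s, during which the arm holds its last target. There are 200 camera calls.

## Task

Put the wooden blank, square end first, into the press, flat on the bed and fully home against both the side fence and the end stop, and let go of it. Press the handle down until the die bottoms on the wood, hold it firmly there for a moment without forcing it, then ease it back until it is fully up, never letting it fly. Leave the stamped blank lying home in the press, do not drop it, and leave the other things on the bench where they are.

Things in the scene. Friction and masses are not known exactly. Their poses are not given: they have to be found in the camera images.
- press: Grey C-frame press, fixed. Origin on the bench, below the die's axis; x away from the robot, y to the column, z up. Bed: top at z 40 mm, x -95 to 75, y -50 to 110. Column at y 55 to 95, x -30 to 30. Head over the bed: x -25 to 25, y -25 to 75, underside at z 112. The blank slides in from the front along +x; home, its middle line is at y 0, its round end out in front.
- corner (a point): On the bed's top, where the steel side fence and the steel end stop meet: press x 55, y 25, z 40 mm. The fence's face runs from here along the press's -x for 115 mm (the blank's long side lies on it); the end stop's face runs from here along -y for 50 mm (the square end lies on it). Both are 14 mm high.
- lever (a joint): Angle of the sprung hand lever, rad: 0 fully up (the spring holds it), grows as the handle goes down, at most 0.6. The grip takes about 6 N at first, 8 or 9 N farther down. The ram sinks 50 mm per rad; 10 N more at the grip is about 44 N more at the die. The die meets the blank somewhere between 0.23 and 0.48 rad, differently every time: feel for it. Let go, the lever flies back.
- hinge (a point): The lever's hinge, a level line along the press's x: at press x 0, y 55, z 180 mm. The lever reaches 220 mm from it towards the press's -y; fully up it rises 0.5 rad above level (level at 0.5 rad).
- grip (a point): Middle of the lever's round wooden handgrip, on its axis: 22 mm thick, 110 mm long, level along the press's x, on the robot's side of the lever (press x -125 to -15 mm, this point at -70). It moves with the lever; fully up it is at press y -138, z 285 mm. Press it from above with closed fingers, or pinch it.
- ram: Steel ram, 22 mm across, carrying the flat-faced brass die, 36 mm across. Origin on its axis, at press z 105 mm when up; it sinks with the lever. The die is screwed out by a different amount every time, its face 18 to 29 mm below this origin. Firm pressing is over 40 N between die and blank; over 130 N is forcing.
- blank: Pale wooden blank, 200 x 50 x 24 mm, about 0.15 kg, loose, lying flat on the bench. Origin at the centre of its underside; x along its length to the square end (at +100 mm), z up. The other end (-100 mm) is rounded, radius 25 mm, with a small dark dot and lies nearer to the robot.
- blank_end (a point): Middle of the lower edge of the blank's square end.
- mallet: Bystander: black-handled hammer, 240 mm long, lying on the bench. Leave it.
- jar: Bystander: closed glass jar, 70 mm across, 90 mm high. Leave it.
- offcut: Bystander: dark wooden offcut, 120 x 70 x 30 mm, lying on the bench on the other side from the blank. Leave it.

How it is judged:
By the outcome, as a careful person would: the job done as asked, in the order asked, and still so for the second after the job is handed in, with the robot touching nothing.
It also fails if it takes over 67 s, if anything falls off the work surface, if the arm or the gripper's body presses on something with over 40 N, if the wrist force passes 120 N, or if a joint passes its speed limit or range.

## Working session

There is one attempt and no reset: what is moved stays moved. The work goes in short steps, Python scripts to look and compute and a shell command to move; the robot and the scene stay as the last step left them, time stands still between calls to the robot, and variables do not carry over. Pictures are saved under pics/ and viewed, at most 10 in all, crops included, and the job is handed in when it is done.

```bash
ls; mkdir -p pics; python3 - <<'E'
from station import ctrl
import cv2,numpy as np
s=ctrl.sense();print({k:np.round(v,2).tolist() for k,v in s.items()},ctrl.tcp_to_grasp)
ims=[]
for n in("scene","top"):
    c=ctrl.capture(n);cv2.imwrite(f"pics/{n}0.png",c["img"]);np.savez(f"{n}0.npz",**c);print(n,np.round(c["pose"],3).tolist(),c["mtx"].tolist(),c["k1"])
E
```

```text
inch.py
pics
station.py
{'time_s': 0.0, 'joint_pos': [67.62, 2.79, 5.59, 92.93, -0.0, 82.68], 'qd': [-0.05, -0.07, -0.02, 0.02, -0.01, 0.01], 'joint_efforts': [-0.0, -33.88, 32.0, 0.02, -0.0, 0.0], 'eef_pos': [136.16, 506.4, 230.14], 'tcp_rot': [-179.87, -0.02, 164.94], 'force': [-0.19, 1.21, -0.63], 'moment': [-0.09, -0.02, -0.06], 'gripper_force': 0.0, 'width': 1.0} 18.700000000000003
scene [[0.587, -0.57, 0.575, 1478.13], [0.81, 0.405, -0.425, -644.401], [0.009, 0.715, 0.699, 1279.468], [0.0, 0.0, 0.0, 1.0]] [[481.10207789574747, 0.0, 252.47601895604214], [0.0, 481.10207789574747, 198.99481104402818], [0.0, 0.0, 1.0]] -0.17995094045566057
top [[0.002, 0.987, -0.159, 414.458], [-1.0, 0.001, -0.006, 24.383], [-0.006, 0.159, 0.987, 1404.124], [0.0, 0.0, 0.0, 1.0]] [[468.3175619303657, 0.0, 260.3747859771952], [0.0, 468.3175619303657, 187.32532580335712], [0.0, 0.0, 1.0]] -0.09751051418164602
```
View pics/scene0.png

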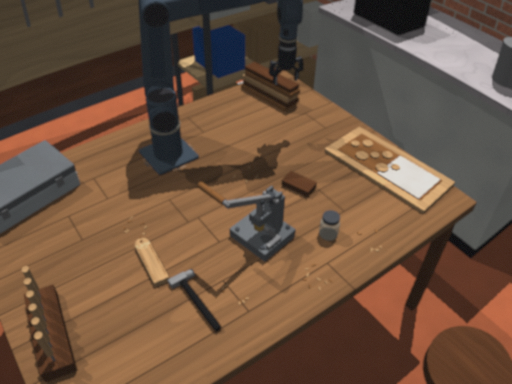

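View pics/top0.png

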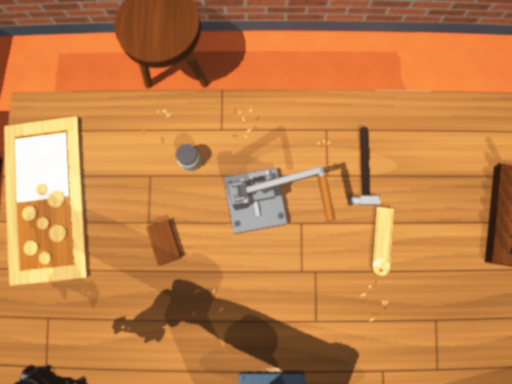

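The scene view shows the press at about (262,225), blank at (152,260) and mallet at (190,295). In the top view the press bed is around (257,200), the grip (327,198), the blank (383,240) with its round end down and its square end up near the mallet head (365,200).

```bash
cat > h.py <<'E'
import numpy as np,cv2
from scipy.spatial.transform import Rotation as R
def ray(c,px):
    K,k=c["mtx"],float(c["k1"]);P=c["pose"]
    px=np.atleast_2d(np.asarray(px,float))
    u=cv2.undistortPoints(px[:,None],K,np.array([k,0,0,0,0.]))[:,0]
    d=np.c_[u[:,0],-u[:,1],-np.ones(len(u))]@P[:3,:3].T
    return P[:3,3],d
def plane(c,px,z):
    o,d=ray(c,px);return o+d*((z-o[2])/d[:,2])[:,None]
def proj(c,X):
    X=np.atleast_2d(np.asarray(X,float));P=c["pose"];p=(X-P[:3,3])@P[:3,:3];x=p[:,0]/-p[:,2];y=-p[:,1]/-p[:,2]
    f=1+float(c["k1"])*(x*x+y*y);K=c["mtx"];return np.c_[K[0,0]*x*f+K[0,2],K[1,1]*y*f+K[1,2]]
E
python3 - <<'E'
from h import *
c=np.load("top0.npz");im=c["img"]
cv2.imwrite("pics/topc.png",cv2.resize(im[120:290,210:410],None,fx=3.5,fy=3.5,interpolation=cv2.INTER_CUBIC))
hsv=cv2.cvtColor(im,cv2.COLOR_BGR2HSV)
print(hsv[240,383],hsv[220,300],hsv[225,245],hsv[195,326])
m=((hsv[...,2]>200)&(hsv[...,0]>17)&(hsv[...,0]<32)).astype(np.uint8);m[:,:340]=0;m[:195]=0
m=cv2.morphologyEx(m,cv2.MORPH_OPEN,np.ones((3,3)))
cs,_=cv2.findContours(m,0,1);k=max(cs,key=cv2.contourArea);print(cv2.contourArea(k))
w=plane(c,k[:,0],24)
r=cv2.minAreaRect(w[:,:2].astype(np.float32));print("blank",r,cv2.boxPoints(r).tolist())
g=((hsv[...,1]<70)&(hsv[...,2]>60)).astype(np.uint8);g[:,:215]=0;g[:,295:]=0;g[:160]=0;g[240:]=0
cs,_=cv2.findContours(g,0,1);k=max(cs,key=cv2.contourArea);a=cv2.minAreaRect(k);print(cv2.boxPoints(a).tolist())
print(plane(c,cv2.boxPoints(a),40)[:,:2].round(1).tolist())
E
```

```text
[ 24 114 252] [ 15 161 217] [  0   0 176] [ 15 187 221]
1042.5
blank ((476.9732971191406, -327.738037109375), (53.73905944824219, 200.35191345214844), 84.43677520751953) [[374.66436767578125, -344.7695617675781], [574.0725708007812, -364.1924743652344], [579.2822265625, -310.7065124511719], [379.8740234375, -291.2835998535156]]
[[223.1714324951172, 177.0736846923828], [292.2230224609375, 164.35365295410156], [302.54718017578125, 220.39918518066406], [233.49560546875, 233.1192169189453]]
[[664.5, 143.0], [703.2, -62.0], [536.2, -90.7], [498.8, 110.6]]
```

View pics/topc.png

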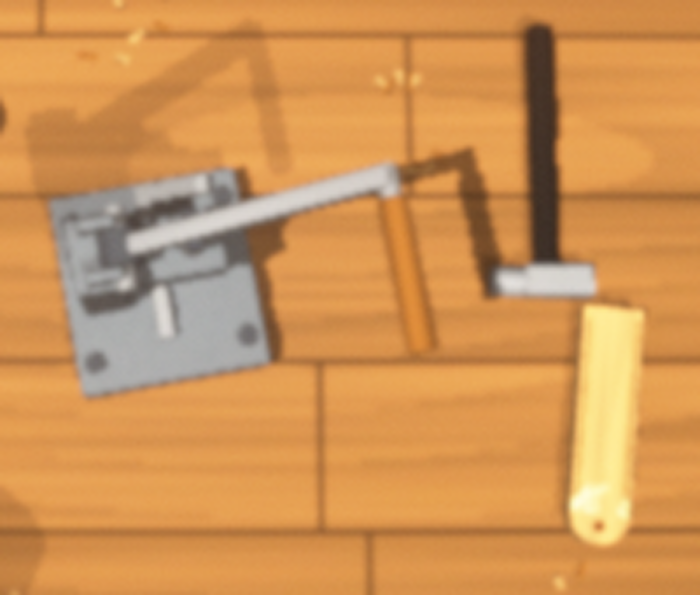

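The crop shows the bed corners at crop (50,203), (240,168), (272,360), (87,397), the grip from (388,195) to (425,350), and the blank from (612,305) down to (600,545). The mallet head is at (545,280), just off the blank's end.

```bash
cat >> h.py <<'E'
def fit(src,dst):
    A,_=cv2.estimateAffinePartial2D(np.float32(src),np.float32(dst));s=np.hypot(A[0,0],A[1,0]);y=np.arctan2(A[1,0],A[0,0])
    src=np.array(src,float);dst=np.array(dst,float);Rm=np.array([[np.cos(y),-np.sin(y)],[np.sin(y),np.cos(y)]])
    t=dst.mean(0)-Rm@src.mean(0);return t,np.degrees(y),s,np.abs(src@Rm.T+t-dst).max()
def go(s,pos,yaw):
    "shift and turn in tool axes from the present pose to pos, tool straight down at yaw"
    Rc=R.from_euler("xyz",s["tcp_rot"],degrees=True);Rt=R.from_euler("xyz",[180,0,yaw],degrees=True)
    print("shift",Rc.inv().apply(np.array(pos,float)-s["eef_pos"]).round(1),"rot",(Rc.inv()*Rt).as_rotvec(degrees=True).round(2))
E
python3 - <<'E'
from h import *
from station import ctrl
c=np.load("top0.npz")
px=(np.array([[50,203],[240,168],[272,360],[87,397]])+.5)/3.5-.5+[210,120]
w=plane(c,px,40)[:,:2];print(w.round(1).tolist());print("press",fit([[75,110],[75,-50],[-95,-50],[-95,110]],w))
p=(np.array([[595,305],[642,308],[600,545]])+.5)/3.5-.5+[210,120]
print(plane(c,p,24)[:,:2].round(1))
g=(np.array([[393,195],[425,350]])+.5)/3.5-.5+[210,120];print("grip",plane(c,g,285)[:,:2])
s=ctrl.sense();go(s,[400,-100,330],175);go(s,[420,-322,250],175)
E
```

```text
[[662.8, 140.7], [693.1, -20.2], [530.0, -46.3], [499.0, 107.6]]
press (array([611.95169855,  18.02829275]), np.float64(11.381612545035322), np.float64(0.982261595234927), np.float64(4.045997114997412))
[[ 578.1 -322.8]
 [ 575.4 -363.3]
 [ 376.3 -320.4]]
grip [[ 624.09536765 -118.53323908]
 [ 516.12689329 -138.5423307 ]]
shift [-412.3 -517.3  -98.8] rot [ -0.12  -0.02 -10.06]
shift [-489.3 -726.3  -18.4] rot [ -0.12  -0.02 -10.06]
```

```bash
python3 inch.py '[{"sx":-60,"sy":-60,"sz":-80,"drz":-10},{"sx":-100,"sy":-110,"sz":-100,"drz":-10},{"sx":-140,"sy":-155,"sz":-100,"drz":-10},{"sx":-175,"sy":-205,"sz":-100,"drz":-10},{"sx":-210,"sy":-255,"sz":-100,"drz":-10},{"sx":-245,"sy":-305,"sz":-100,"drz":-10},{"sx":-280,"sy":-355,"sz":-100,"drz":-10},{"sx":-315,"sy":-405,"sz":-100,"drz":-10},{"sx":-350,"sy":-455,"sz":-100,"drz":-10},{"sx":-385,"sy":-500,"sz":-100,"drz":-10},{"sx":-412,"sy":-517,"sz":-100,"drz":-10},{"sx":-412,"sy":-517,"sz":-100,"drz":-10}]'; python3 - <<'E'
from h import *
from station import ctrl
c=ctrl.capture("wrist");np.savez("w1.npz",**c);cv2.imwrite("pics/w1.png",c["img"]);print(c["pose"].round(2).tolist(),c["k1"],c["mtx"][0,0])
E
```

```text
time_s: 1.6
eef_pos: [400.8, -102.6, 328.8]
tcp_rot: [180.0, -0.2, 174.6]
force: [0.7, 0.4, 0.6]
width: 0.998
gripper_force: 0.0
[[0.09, -0.96, -0.28, 328.29], [1.0, 0.09, 0.03, -95.06], [0.0, -0.28, 0.96, 471.57], [0.0, 0.0, 0.0, 1.0]] -0.02659747635747444 292.08102072575923
```

View pics/w1.png

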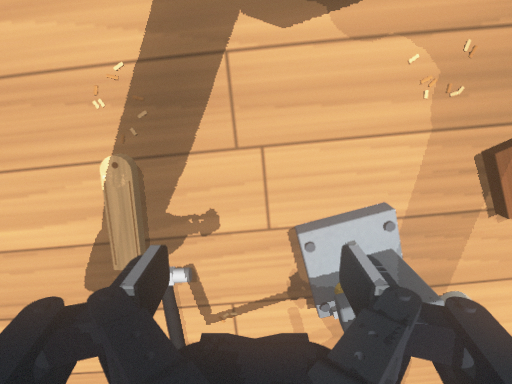

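The wrist view shows the blank from its round end (113,157) to its square end (127,270). The press bed's front runs from about (300,235) to (397,210).

```bash
python3 - <<'E'
from h import *
im=np.load("w1.npz")["img"]
a=cv2.resize(im[145:285,85:165],None,fx=4,fy=4,interpolation=cv2.INTER_CUBIC)
b=cv2.resize(im[195:325,285:420],None,fx=3.5,fy=3.5,interpolation=cv2.INTER_CUBIC)
o=np.zeros((560,320+b.shape[1],3),np.uint8);o[:,:320]=a;o[:b.shape[0],320:]=b;cv2.imwrite("pics/w1c.png",o);print(o.shape)
E
```

```text
(560, 792, 3)
```

View pics/w1c.png

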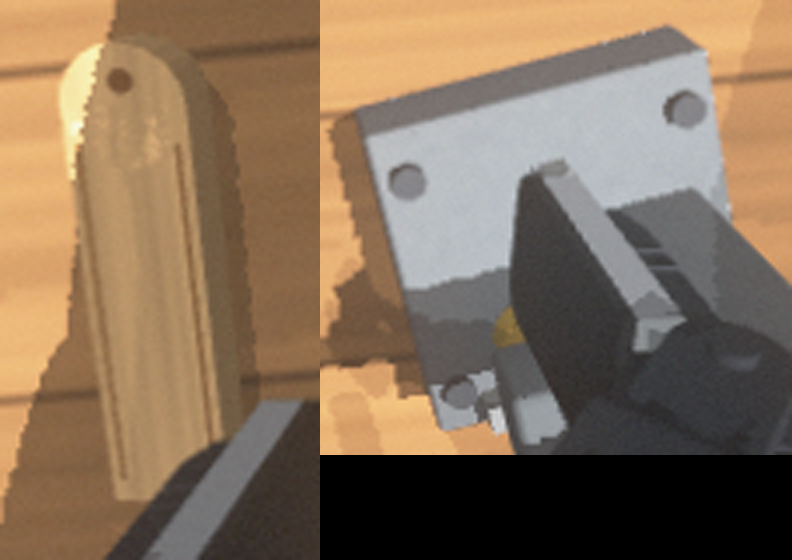

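```bash
python3 - <<'E'
from h import *
from station import ctrl
c=np.load("w1.npz")
f=lambda p,s,o:(np.array(p,float)+.5)/s-.5+o
w=plane(c,f([[707-320,53],[371-320,134],[445-320,430]],3.5,[285,195]),40)[:,:2];print(w.round(1).tolist())
print("press",fit([[-95,110],[-95,-50],[75,-50]],w))
b=plane(c,f([[75,180],[117,495],[189,140],[214,440],[110,42],[120,80]],4,[85,145]),24)[:,:2];print(b.round(1).tolist())
for i in(0,2):
    d=b[i+1]-b[i];print(np.degrees(np.arctan2(d[1],d[0])))
E
```

```text
[[499.5, 112.5], [524.4, -40.3], [690.4, -10.8]]
press (array([609.80971965,  23.32956291]), np.float64(9.244260247638044), np.float64(0.9676651174256365), np.float64(4.137580493779325))
[[427.6, -345.9], [568.6, -361.9], [415.8, -296.6], [546.2, -314.0], [374.6, -319.2], [389.6, -318.6]]
-6.484149245257666
-7.56841033959042
```

```bash
python3 - <<'E'
from h import *
from station import ctrl
s=ctrl.sense();go(s,[413.9,-321.2,60],173.4);go(s,[413.9,-321.2,0],173.4)
E
```

```text
shift [ -35.  -218.4  269.2] rot [ 0.07 -0.21  1.32]
shift [ -35.3 -218.5  329.2] rot [ 0.07 -0.21  1.32]
```

```bash
python3 inch.py '[{"sx":-35,"sy":-50,"sz":20,"drz":1.3},{"sx":-35,"sy":-100,"sz":50,"drz":1.3},{"sx":-35,"sy":-150,"sz":85,"drz":1.3},{"sx":-35,"sy":-190,"sz":125,"drz":1.3},{"sx":-35,"sy":-218,"sz":175,"drz":1.3},{"sx":-35,"sy":-218,"sz":230,"drz":1.3},{"sx":-35,"sy":-218,"sz":269,"drz":1.3},{"sx":-35,"sy":-218,"sz":269,"drz":1.3}]'; python3 - <<'E'
from h import *
from station import ctrl
c=ctrl.capture("wrist");np.savez("w2.npz",**c);cv2.imwrite("pics/w2.png",c["img"]);go(ctrl.sense(),[413.9,-321.2,0],173.4)
E
```

```text
time_s: 2.65
eef_pos: [413.1, -315.4, 58.6]
tcp_rot: [179.7, -0.4, 173.7]
force: [0.2, 0.6, 0.2]
width: 0.995
gripper_force: 0.0
shift [ 0.4 -4.1 61.6] rot [ 0.13 -0.15  0.34]
```

View pics/w2.png

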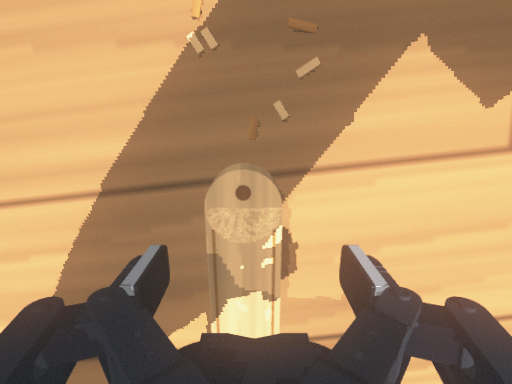

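The blank lies between columns 207 and 281 with the dot at (243,192), straight between the fingers. It sits about 4 mm to the left, as the remaining shift says.

```bash
python3 - <<'E'
from h import *
from station import ctrl
c=np.load("w2.npz");print(plane(c,[[206.5,250],[281.5,250],[243,192]],24).round(1).tolist())
E
python3 inch.py '[{"sy":-4,"sz":20,"drz":0.3},{"sy":-4,"sz":45,"drz":0.3},{"sy":-4,"sz":60,"drz":0.3},{"sy":-4,"sz":60,"drz":0.3}]'
python3 inch.py '[{},{},{},{},{},{}]' 0
```

```text
[[427.1, -348.0, 24.0], [432.7, -298.0, 24.0], [389.7, -318.9, 24.0]]
time_s: 3.2
eef_pos: [415.4, -323.2, 2.9]
tcp_rot: [180.0, 0.0, 173.4]
force: [-0.8, 0.0, 0.4]
width: 0.998
gripper_force: 0.0
time_s: 3.95
eef_pos: [416.3, -324.6, 4.1]
tcp_rot: [-179.9, 0.2, 173.3]
force: [0.3, -1.2, 6.8]
width: 0.568
gripper_force: 64.9
```

```bash
python3 inch.py '[{"sz":-30},{"sz":-60},{"sz":-90},{"sz":-90},{"sz":-90}]'; python3 - <<'E'
from h import *
from station import ctrl
go(ctrl.sense(),[350,-25.6,95],-170)
E
```

```text
time_s: 4.58
eef_pos: [414.4, -322.9, 90.6]
tcp_rot: [179.9, -0.1, 173.3]
force: [0.9, 0.0, -2.7]
width: 0.571
gripper_force: 64.2
shift [ 98.4 287.8  -3.7] rot [  0.1   -0.11 -16.67]
```

```bash
python3 inch.py '[{"sx":25,"sy":40,"sz":-4,"drz":-3},{"sx":45,"sy":85,"sz":-4,"drz":-6},{"sx":60,"sy":130,"sz":-4,"drz":-9},{"sx":70,"sy":175,"sz":-4,"drz":-12},{"sx":80,"sy":215,"sz":-4,"drz":-15},{"sx":90,"sy":255,"sz":-4,"drz":-16.6},{"sx":98,"sy":288,"sz":-4,"drz":-16.6},{"sx":98,"sy":288,"sz":-4,"drz":-16.6},{"sx":98,"sy":288,"sz":-4,"drz":-16.6},{"sx":98,"sy":288,"sz":-4,"drz":-16.6}]'; python3 - <<'E'
from h import *
from station import ctrl
for n in("wrist","scene"):
    c=ctrl.capture(n);np.savez(n+"3.npz",**c)
    if n=="wrist":cv2.imwrite("pics/w3.png",c["img"])
E
```

```text
time_s: 5.82
eef_pos: [351.0, -26.8, 95.7]
tcp_rot: [180.0, -0.1, -170.1]
force: [0.3, -0.0, -2.4]
width: 0.572
gripper_force: 64.1
```

View pics/w3.png

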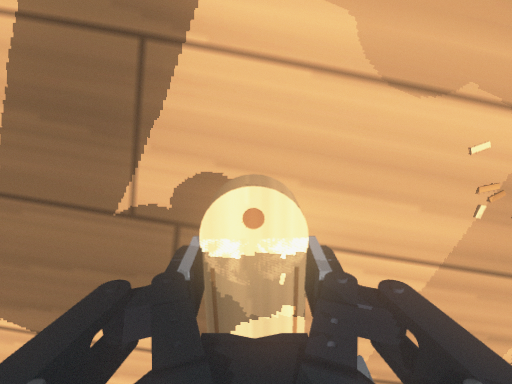

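The blank is held straight between the pads: its edges are at columns 200 and 309, the dot at (253,217) and the tip at (253,187). The press is hidden from the wrist camera here.

```bash
python3 - <<'E'
from h import *
c=np.load("wrist3.npz");print(plane(c,[[253,187]],119).round(1))
im=np.load("scene3.npz")["img"]
cv2.imwrite("pics/s3.png",cv2.resize(im[175:265,185:305],None,fx=6,fy=6,interpolation=cv2.INTER_CUBIC))
E
```

```text
[[310.3 -33.4 119. ]]
```

View pics/s3.png

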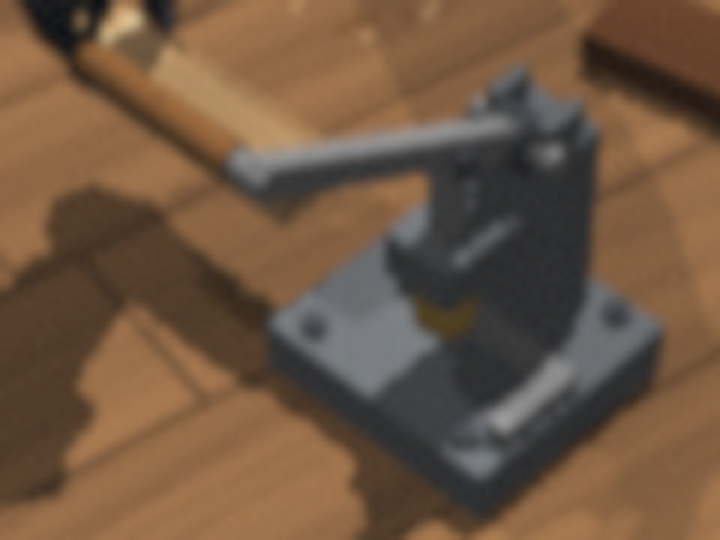

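The scene crop shows the bed corners at crop (272,328), (480,484) and (660,342), the end-stop bar from (490,430) to (575,370), and the lever up and free. The held blank is behind the grip in this view.

```bash
python3 - <<'E'
from h import *
c=np.load("scene3.npz")
f=lambda p,s,o:(np.array(p,float)+.5)/s-.5+o
w=plane(c,f([[272,328],[480,484],[660,342]],6,[185,175]),40)[:,:2];print(w.round(1).tolist());print("press",fit([[-95,-50],[75,-50],[75,110]],w))
print(plane(c,f([[545,357],[577,367],[490,408],[500,432]],6,[185,175]),54)[:,:2].round(1).tolist())
t=np.load("top0.npz")
for p,y in(((611,20.5),10),((612,22.5),10)):
    r=np.radians(y);M=np.array([[np.cos(r),-np.sin(r)],[np.sin(r),np.cos(r)]])
    X=lambda a,b,z:[*(M@[a,b]+p),z]
    print(((proj(t,[X(75,110,40),X(75,-50,40),X(-95,-50,40),X(-95,110,40)])-[210,120]+.5)*3.5-.5).round(0).tolist(),((proj(c,[X(-95,-50,40),X(75,-50,40),X(75,110,40)])-[185,175]+.5)*6-.5).round(0).tolist())
E
```

```text
[[534.9, -43.4], [696.9, -14.9], [673.5, 132.4]]
press (array([617.60818896,  18.24778029]), np.float64(9.961833266005799), np.float64(0.9674580476944871), np.float64(7.162598100911907))
[[653.4, 63.3], [669.9, 73.4], [665.5, 15.1], [682.6, 9.1]]
[[49.0, 200.0], [235.0, 168.0], [271.0, 365.0], [81.0, 398.0]] [[261.0, 320.0], [475.0, 481.0], [664.0, 327.0]]
[[46.0, 198.0], [232.0, 166.0], [268.0, 363.0], [79.0, 397.0]] [[265.0, 320.0], [479.0, 480.0], [668.0, 326.0]]
```

```bash
python3 inch.py '[{"sy":-5,"sz":25},{"sy":-5,"sz":49},{"sy":-5,"sz":49},{"sx":-25,"sy":-5,"sz":49},{"sx":-50,"sy":-5,"sz":49},{"sx":-75,"sy":-5,"sz":49},{"sx":-100,"sy":-5,"sz":49},{"sx":-125,"sy":-5,"sz":49},{"sx":-148,"sy":-5,"sz":49},{"sx":-148,"sy":-5,"sz":49},{"sx":-148,"sy":-5,"sz":49}]'; python3 - <<'E'
from h import *
from station import ctrl
for n in("wrist","scene","top"):
    c=ctrl.capture(n);np.savez(n+"4.npz",**c)
a=cv2.resize(np.load("scene4.npz")["img"][195:265,205:305],None,fx=5,fy=5,interpolation=cv2.INTER_CUBIC)
b=cv2.resize(np.load("top4.npz")["img"][160:245,215:300],None,fx=3.5,fy=3.5,interpolation=cv2.INTER_CUBIC)
o=np.zeros((350,800,3),np.uint8);o[:350,:500]=a;o[:b.shape[0],500:500+b.shape[1]]=b;cv2.imwrite("pics/p4.png",o)
E
```

```text
time_s: 7.3
eef_pos: [497.5, -5.7, 47.8]
tcp_rot: [-180.0, -0.0, -170.1]
force: [-0.5, 1.0, -0.6]
width: 0.571
gripper_force: 64.1
```

View pics/p4.png

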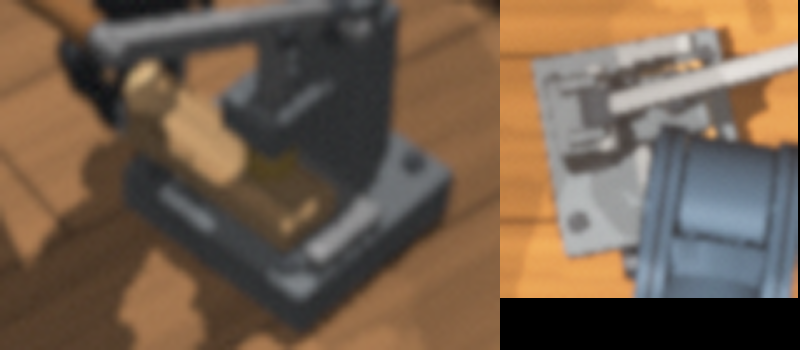

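The blank is under the head in the scene half, its square end at (300,220) a little short of the end-stop bar at (345,225). It is clear of the die and the lever.

```bash
python3 inch.py '[{"sz":2},{"sz":4},{"sz":5},{"sz":5}]'; python3 inch.py '[{"sz":1},{"sz":1}]'; python3 inch.py '[{"sz":1},{"sz":1}]'
```

```text
time_s: 7.95
eef_pos: [497.5, -5.6, 44.1]
tcp_rot: [-180.0, -0.0, -170.1]
force: [-4.2, 1.1, 6.9]
width: 0.57
gripper_force: 65.2
time_s: 8.2
eef_pos: [497.5, -5.6, 44.0]
tcp_rot: [-180.0, 0.0, -170.1]
force: [-6.4, 0.0, 12.5]
width: 0.57
gripper_force: 65.7
time_s: 8.45
eef_pos: [497.5, -5.6, 43.9]
tcp_rot: [-180.0, 0.0, -170.1]
force: [-9.9, 0.1, 15.6]
width: 0.568
gripper_force: 66.2
```

```bash
python3 inch.py '[{"sz":-1.5},{"sy":2,"sz":-1.5},{"sy":3,"sz":-1.5},{"sy":3,"sz":-1.5}]'; python3 inch.py '[{"sy":2},{"sy":2}]';python3 inch.py '[{"sy":2},{"sy":2}]'
```

```text
time_s: 8.95
eef_pos: [498.6, -3.9, 44.0]
tcp_rot: [-179.8, 0.2, -170.1]
force: [-1.0, -1.8, 5.6]
width: 0.573
gripper_force: 65.0
time_s: 9.2
eef_pos: [498.8, -1.9, 44.0]
tcp_rot: [-179.8, 0.2, -170.1]
force: [-0.7, -2.9, 5.7]
width: 0.572
gripper_force: 65.0
time_s: 9.45
eef_pos: [498.7, -0.3, 44.0]
tcp_rot: [-179.7, 0.2, -170.2]
force: [0.7, -3.5, 5.9]
width: 0.569
gripper_force: 64.8
```

```bash
python3 - <<'E'
from station import ctrl
import numpy as np
s=ctrl.sense();print(np.round(s["moment"],2))
E
```

```text
[-0.75 -0.05 -0.35]
```

```bash
for i in 1 ; do python3 inch.py '[{"sy":1.5},{"sy":1.5}]';python3 inch.py '[{"sy":1.5},{"sy":1.5}]'; python3 inch.py '[{"sy":1.5},{"sy":1.5}]'; done | grep -E "eef|force: \["
```

```text
eef_pos: [498.5, 0.1, 44.0]
force: [-0.2, -6.4, 5.2]
eef_pos: [498.5, 0.4, 44.1]
force: [-0.3, -8.8, 3.7]
eef_pos: [498.4, 0.5, 44.2]
force: [1.0, -11.9, 3.8]
```

```bash
(python3 inch.py '[{"sy":-1.5},{"sx":-3,"sy":-1.5},{"sx":-6,"sy":-1.5},{"sx":-6,"sy":-1.5}]';python3 inch.py '[{"sx":-3},{"sx":-3}]'; python3 inch.py '[{"sx":-2},{"sx":-2}]';python3 inch.py '[{"sx":-2},{"sx":-2}]') | grep -E "eef|force: \["
```

```text
eef_pos: [499.7, 0.6, 44.1]
force: [-11.6, -12.0, 15.2]
eef_pos: [502.4, 1.1, 44.1]
force: [-12.3, -11.7, 14.7]
eef_pos: [504.2, 1.4, 44.1]
force: [-12.4, -12.1, 14.6]
eef_pos: [506.2, 1.8, 44.2]
force: [-12.1, -12.0, 15.5]
```

```bash
(python3 inch.py '[{"sx":-2,"sz":-1},{"sx":-2,"sz":-1}]';python3 inch.py '[{"sx":-2},{"sx":-2}]'; python3 inch.py '[{"sx":-2},{"sx":-2}]';python3 inch.py '[{"sx":-1.5},{"sx":-1.5}]') | grep -E "eef|force: \["
```

```text
eef_pos: [508.6, 2.2, 44.2]
force: [-9.8, -11.2, 9.9]
eef_pos: [508.6, 2.2, 44.2]
force: [-13.8, -12.2, 13.7]
eef_pos: [508.6, 2.3, 44.2]
force: [-17.9, -13.8, 17.2]
eef_pos: [508.6, 2.3, 44.2]
force: [-22.0, -14.3, 20.1]
```

```bash
cat > st.py <<'E'
from station import ctrl
import numpy as np
s=ctrl.sense();a=np.radians(10);f=s["force"];c,n=np.cos(a),np.sin(a)
print("press f",round(c*f[0]+n*f[1],1),round(-n*f[0]+c*f[1],1),round(f[2],1),"mom",np.round(s["moment"],2),"pos",np.round(s["eef_pos"],1),"rot",np.round(s["tcp_rot"],2),"t",round(s["time_s"],2))
E
python3 st.py;python3 inch.py '[{"sx":3},{"sx":3}]'>/dev/null;python3 st.py; python3 inch.py '[{"drz":-0.8},{"drz":-0.8}]'>/dev/null;python3 st.py
```

```text
press f -24.2 -10.3 20.1 mom [-2.49  4.12 -0.55] pos [508.6   2.3  44.2] rot [-179.43   -1.02 -170.37] t 12.45
press f -16.4 -9.5 14.7 mom [-2.3   2.78 -0.6 ] pos [508.6   2.3  44.2] rot [-179.45   -0.64 -170.36] t 12.7
press f -17.0 -8.9 14.7 mom [-2.21  2.51 -0.95] pos [508.9   2.3  44.2] rot [-179.47   -0.61 -169.64] t 12.95
```

```bash
for i in 1; do python3 inch.py '[{"drz":-0.6},{"drz":-0.6}]'>/dev/null;python3 st.py; python3 inch.py '[{"drz":-0.6},{"drz":-0.6}]'>/dev/null;python3 st.py; done
```

```text
press f -16.0 -9.0 13.2 mom [-2.17  2.41 -1.33] pos [509.2   2.4  44.2] rot [-179.49   -0.59 -169.1 ] t 13.2
press f -16.0 -9.9 12.5 mom [-2.18  2.3  -1.53] pos [509.4   2.4  44.2] rot [-179.5    -0.56 -168.55] t 13.45
```

```bash
python3 inch.py '[{"drz":0.7},{"sx":2,"sy":-0.5,"sz":-1,"drz":0.7},{"sx":2,"sy":-0.5,"sz":-1,"drz":0.7}]'>/dev/null;python3 st.py; python3 inch.py '[{},{},{}]' 0.75; python3 st.py; python3 inch.py '[{},{"sz":-30},{"sz":-70},{"sx":30,"sz":-70},{"sx":60,"sz":-70},{"sx":60,"sz":-70}]' 1.0;  python3 - <<'E'
from h import *
from station import ctrl
for n in("wrist","scene"):
    c=ctrl.capture(n);np.savez(n+"5.npz",**c)
a=cv2.resize(np.load("scene5.npz")["img"][195:265,215:295],None,fx=5,fy=5,interpolation=cv2.INTER_CUBIC)
b=cv2.resize(np.load("wrist5.npz")["img"],(400,300))
cv2.imwrite("pics/p5.png",np.hstack([a,np.vstack([b,np.zeros((50,400,3),np.uint8)])]))
E
```

```text
press f -8.8 -9.7 5.6 mom [-1.9   1.09 -0.14] pos [509.4   2.4  44.2] rot [-179.55   -0.33 -168.94] t 13.82
time_s: 14.2
eef_pos: [511.6, 7.0, 43.8]
tcp_rot: [180.0, 0.0, -168.7]
force: [0.1, 0.5, 0.3]
width: 0.745
gripper_force: 0.0
press f 0.2 0.4 0.3 mom [ 0.04 -0.03  0.  ] pos [511.6   7.   43.8] rot [ 1.7997e+02  2.0000e-02 -1.6873e+02] t 14.2
time_s: 14.95
eef_pos: [451.1, -5.1, 113.7]
tcp_rot: [180.0, -0.0, -168.8]
force: [0.0, 0.3, 0.7]
width: 0.999
gripper_force: 0.0
```

View pics/p5.png

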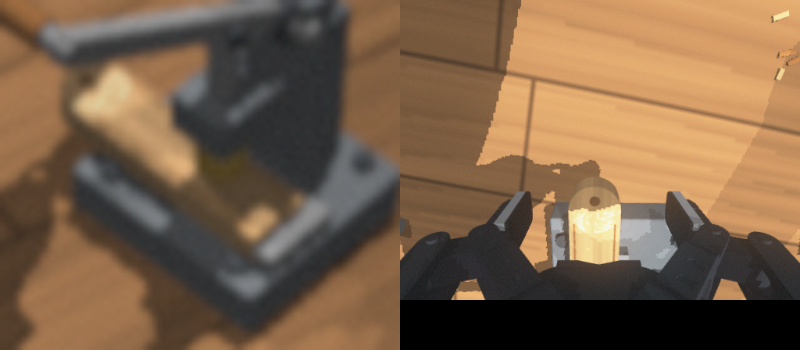

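The scene half shows the square end up against the stop bar and the blank lying flat under the die. The wrist half shows the released blank with its dot at about (595,200). I'll now seat it by a push with the shut fingers on the round end, through its centre.

```bash
python3 - <<'E'
from h import *
from station import ctrl
s=ctrl.sense();go(s,[439.8,-19.7,114],-160);go(s,[439.8,-19.7,50],-160)
c=np.load("wrist5.npz");im=c["img"]
# blank edges: bright/dark transitions on a few rows
g=cv2.GaussianBlur(cv2.cvtColor(im,cv2.COLOR_BGR2GRAY),(3,3),0)
for r in (285,300,315,325):
    d=np.abs(np.diff(g[r,195:310].astype(int)));i=np.where(d>18)[0]+195;print(r,i.tolist())
E
```

```text
shift [ 15.9 -11.7  -0.1] rot [-0.02  0.07 -8.76]
shift [ 15.9 -11.7  63.9] rot [-0.02  0.07 -8.76]
285 [208, 209, 214, 215, 216, 281]
300 [198, 199, 214, 215, 216, 221, 223, 272, 273, 275]
315 [215, 216, 217, 272, 274, 275, 279, 280]
325 [208, 209, 215, 216, 217, 221, 224, 271, 272, 274, 279, 280, 292]
```

```bash
(python3 inch.py '[{"sx":16,"sy":-12,"drz":-8.8},{"sx":16,"sy":-12,"drz":-8.8},{"sx":16,"sy":-12,"sz":20,"drz":-8.8},{"sx":16,"sy":-12,"sz":45,"drz":-8.8},{"sx":16,"sy":-12,"sz":65,"drz":-8.8},{"sx":16,"sy":-12,"sz":65,"drz":-8.8},{"sx":16,"sy":-12,"sz":65,"drz":-8.8}]' 0; python3 inch.py '[{"sx":-10},{"sx":-16},{"sx":-16}]';python3 inch.py '[{"sx":-2},{"sx":-2}]';python3 inch.py '[{"sx":-2},{"sx":-2}]';python3 inch.py '[{"sx":-2},{"sx":-2}]')|grep -E "eef|rot|force: \[|time"
```

```text
time_s: 15.92
eef_pos: [440.2, -20.0, 49.6]
tcp_rot: [-180.0, 0.1, -160.0]
force: [-0.4, -0.6, 0.3]
time_s: 16.3
eef_pos: [455.4, -14.5, 49.4]
tcp_rot: [-180.0, 0.1, -159.9]
force: [0.5, -0.3, -0.2]
time_s: 16.55
eef_pos: [456.2, -13.9, 48.8]
tcp_rot: [180.0, -0.0, -160.0]
force: [0.8, 0.3, -0.7]
time_s: 16.8
eef_pos: [458.1, -13.3, 48.8]
tcp_rot: [-180.0, 0.0, -160.0]
force: [0.0, 0.8, -0.1]
time_s: 17.05
eef_pos: [459.3, -12.8, 48.7]
tcp_rot: [-180.0, -0.1, -160.0]
force: [-1.5, -1.4, 1.8]
```

```bash
(for i in 1; do python3 inch.py '[{"sx":-1},{"sx":-1}]';python3 inch.py '[{"sx":-1},{"sx":-1}]';python3 inch.py '[{"sx":-1},{"sx":-1}]';python3 inch.py '[{"sx":-1},{"sx":-1}]'; done)|grep -E "eef|force: \[|time"
```

```text
time_s: 17.3
eef_pos: [459.4, -12.7, 48.7]
force: [-4.7, -2.3, 2.5]
time_s: 17.55
eef_pos: [459.4, -12.7, 48.7]
force: [-7.8, -3.0, 5.5]
time_s: 17.8
eef_pos: [459.4, -12.7, 48.7]
force: [-9.1, -4.5, 7.1]
time_s: 18.05
eef_pos: [459.4, -12.7, 48.7]
force: [-11.8, -4.7, 8.7]
```

```bash
python3 inch.py '[{"sx":10},{"sx":20},{"sx":20,"sz":-40},{"sx":20,"sz":-90},{"sx":20,"sz":-128},{"sx":20,"sz":-128}]' | grep eef; python3 - <<'E'
from h import *
from station import ctrl
go(ctrl.sense(),[524.4,4.4,175],-170)
E
```

```text
eef_pos: [447.7, -18.5, 181.0]
shift [-79.9  -4.8   6.7] rot [-0.2   0.5  10.04]
```

```bash
python3 inch.py '[{"sx":-40,"sy":-5,"sz":5,"drz":10},{"sx":-80,"sy":-5,"sz":5,"drz":10},{"sx":-80,"sy":-5,"sz":5,"drz":10},{"sx":-80,"sy":-5,"sz":5,"drz":10}]' | grep -E "eef|rot|time"; python3 - <<'E'
from h import *
from station import ctrl
c=ctrl.capture("wrist");np.savez("w6.npz",**c);im=c["img"]
# rectify onto plane z=64 in the rough press frame, 2 px/mm: cols = y -60..60, rows = x -150..-10
a=np.radians(10);M=np.array([[np.cos(a),-np.sin(a)],[np.sin(a),np.cos(a)]])
X,Y=np.meshgrid(np.arange(-155,0,.5),np.arange(-60,60,.5),indexing="ij")
def rect(z):
    W=np.stack([X.ravel(),Y.ravel()],1)@M.T+[613,20];p=proj(c,np.c_[W,np.full(len(W),z)]).astype(np.float32).reshape(*X.shape,2)
    return cv2.remap(im,p[...,0],p[...,1],1)
r64=rect(64);np.save("r64.npy",r64);g=cv2.cvtColor(r64,cv2.COLOR_BGR2GRAY).astype(int)
for x in range(-145,-5,10):
    i=int((x+155)*2);row=g[i-2:i+3].mean(0);print(x,row[50:190:4].astype(int).tolist())
E
```

```text
time_s: 19.3
eef_pos: [520.7, 4.8, 170.5]
tcp_rot: [180.0, -0.1, -169.9]
-145 [192, 191, 190, 189, 189, 188, 189, 187, 187, 182, 178, 178, 154, 195, 216, 230, 236, 237, 233, 233, 230, 224, 219, 208, 190, 192, 194, 194, 194, 194, 192, 192, 192, 192, 191]
-135 [184, 150, 125, 125, 127, 128, 129, 137, 220, 232, 234, 235, 237, 239, 239, 238, 217, 166, 157, 158, 196, 229, 234, 236, 236, 235, 237, 239, 236, 212, 195, 193, 191, 191, 191]
-125 [128, 128, 128, 131, 132, 132, 221, 232, 232, 231, 234, 236, 237, 239, 239, 238, 237, 235, 233, 234, 232, 230, 234, 236, 236, 235, 237, 238, 237, 237, 236, 196, 194, 195, 195]
-115 [124, 126, 128, 128, 130, 131, 223, 233, 236, 238, 235, 235, 237, 240, 238, 240, 238, 240, 238, 240, 245, 245, 240, 239, 238, 235, 237, 238, 238, 237, 237, 208, 201, 202, 201]
-105 [126, 120, 116, 117, 117, 121, 216, 231, 201, 225, 235, 235, 240, 242, 240, 245, 245, 242, 236, 236, 239, 242, 239, 239, 237, 235, 236, 238, 202, 232, 237, 169, 141, 143, 142]
-95 [197, 197, 192, 129, 130, 131, 222, 230, 202, 223, 232, 235, 236, 237, 239, 239, 238, 235, 233, 234, 234, 233, 235, 23
[... 727 characters left out ...]
233, 235, 238, 213, 217, 236, 232, 233, 232, 232]
-45 [190, 192, 193, 139, 119, 120, 136, 129, 92, 86, 91, 97, 120, 154, 155, 156, 156, 124, 92, 93, 116, 157, 158, 157, 158, 135, 103, 107, 104, 113, 195, 229, 230, 231, 230]
-35 [191, 191, 190, 157, 115, 97, 78, 77, 79, 79, 80, 82, 143, 151, 151, 151, 152, 108, 83, 85, 100, 153, 153, 153, 153, 152, 97, 94, 90, 89, 89, 87, 139, 228, 229]
-25 [131, 129, 130, 127, 88, 69, 66, 71, 69, 72, 71, 103, 129, 132, 140, 140, 144, 93, 76, 77, 82, 133, 130, 128, 130, 130, 112, 78, 79, 79, 77, 77, 77, 114, 162]
-15 [109, 103, 78, 65, 64, 64, 66, 67, 64, 65, 66, 69, 68, 66, 67, 73, 103, 74, 72, 71, 71, 140, 83, 68, 69, 69, 72, 72, 71, 74, 71, 73, 73, 71, 71]
```

```bash
python3 - <<'E'
from h import *
c=np.load("w6.npz");im=c["img"]
a=np.radians(10);M=np.array([[np.cos(a),-np.sin(a)],[np.sin(a),np.cos(a)]])
def rect(z,xs,ys):
    X,Y=np.meshgrid(xs,ys,indexing="ij");W=np.stack([X.ravel(),Y.ravel()],1)@M.T+[613,20]
    p=proj(c,np.c_[W,np.full(len(W),z)]).astype(np.float32).reshape(*X.shape,2)
    return cv2.cvtColor(cv2.remap(im,p[...,0],p[...,1],1),cv2.COLOR_BGR2GRAY).astype(float)
ys=np.arange(-60,60,.25)
xs=np.arange(-108,-52,1.);g=rect(64,xs,ys)
def line(lo,hi,neg=True):
    m=(ys>lo)&(ys<hi);v=g[:,m];w=np.clip(np.median(np.sort(v,1)[:,-6:],1)[:,None]-v-8,0,None);y=(w*ys[m]).sum(1)/w.sum(1)
    k=np.abs(y-np.median(y))<1.5;p=np.polyfit(xs[k],y[k],1);return np.degrees(np.arctan(p[0])).round(2),np.polyval(p,-80).round(2),k.sum()
print("grooves",line(-22,-15),line(18,24))
d=np.gradient(g,axis=1)
for lo,hi,s in((-27,-20,1),(23,30,-1)):
    m=(ys>lo)&(ys<hi);y=ys[m][np.argmax(s*d[:,m],1)];k=np.abs(y-np.median(y))<1.5;p=np.polyfit(xs[k],y[k],1);print("edge",np.degrees(np.arctan(p[0])).round(2),np.polyval(p,-80).round(2),k.sum())
xb=np.arange(-110,-80,.25);yb=np.r_[np.arange(-48,-32,1.),np.arange(32,105,1.)];b=rect(40,xb,yb);db=np.gradient(b,axis=0)
e=xb[np.argmax(db,0)];print(e[:16].tolist(),e[16::4].tolist())
k=np.abs(e-np.median(e))<4;p=np.polyfit(yb[k],e[k],1);print("bed front",np.degrees(-np.arctan(p[0])).round(2),p[1].round(2),k.sum())
f=rect(54,np.arange(-66,-40,2.),np.arange(20,45,1.));print(f.astype(int))
E
```

```text
<stdin>:11: RuntimeWarning: invalid value encountered in divide
Traceback (most recent call last):
TypeError: expected non-empty vector for x
```

```bash
python3 - <<'E'
from h import *
c=np.load("w6.npz");im=c["img"]
a=np.radians(10);M=np.array([[np.cos(a),-np.sin(a)],[np.sin(a),np.cos(a)]])
def rect(z,xs,ys):
    X,Y=np.meshgrid(xs,ys,indexing="ij");W=np.stack([X.ravel(),Y.ravel()],1)@M.T+[613,20]
    p=proj(c,np.c_[W,np.full(len(W),z)]).astype(np.float32).reshape(*X.shape,2)
    return cv2.cvtColor(cv2.remap(im,p[...,0],p[...,1],1),cv2.COLOR_BGR2GRAY).astype(float)
def pf(x,y,t=1.5):
    k=np.abs(y-np.median(y))<t;p=np.polyfit(x[k],y[k],1);return np.degrees(np.arctan(p[0])).round(2),np.polyval(p,-80 if t<2 else 0).round(2),int(k.sum())
ys=np.arange(-60,60,.25);xs=np.arange(-106,-58,1.);g=cv2.GaussianBlur(rect(64,xs,ys),(5,5),0)
d=np.gradient(g,axis=1)
for n,lo,hi,A in(("grooveL",-22,-15,-g),("grooveR",16,24,-g),("edgeL",-28,-20,d),("edgeR",24,33,-d)):
    m=(ys>lo)&(ys<hi);print(n,pf(xs,ys[m][np.argmax(A[:,m],1)]))
xb=np.arange(-110,-80,.25)
for yb in(np.arange(-48,-32,1.),np.arange(34,105,1.)):
    e=xb[np.argmax(np.gradient(rect(40,xb,yb),axis=0),0)];print(e[::4].tolist(),pf(yb,e,3))
print(rect(54,np.arange(-70,-40,3.),np.arange(20,45,1.)).astype(int))
E
```

```text
grooveL (np.float64(0.29), np.float64(-18.45), 48)
grooveR (np.float64(0.53), np.float64(21.74), 48)
edgeL (np.float64(0.81), np.float64(-23.56), 48)
edgeR (np.float64(0.47), np.float64(26.98), 48)
[-100.25, -96.5, -96.5, -96.25] (np.float64(3.1), np.float64(-93.93), 12)
[-97.5, -97.5, -97.5, -97.5, -97.25, -97.5, -97.5, -97.5, -97.5, -97.5, -97.5, -97.5, -97.5, -97.5, -97.25, -97.75, -97.5, -97.5] (np.float64(-0.09), np.float64(-97.36), 71)
[[239 231 206 202 228 237 237 234 220 210 209 210 209 207 206 206 207 208
  205 206 205 204 205 204 203]
 [239 232 206 199 227 237 237 232 194 148 156 162 162 162 160 159 161 175
  199 205 205 205 204 203 204]
 [239 233 208 198 225 236 236 233 201 151 155 153 152 147 145 146 146 147
  167 194 202 204 202 203 202]
 [238 232 210 198 224 237 237 236 235 232 233 234 234 233 233 233 233 234
  231 220 205 203 202 203 202]
 [239 232 206 204 227 235 236 236 232 227 233 234 234 234 233 234 233 233
  230 216 202 200 201 201 200]
 [238 230 196 201 224 236 237 236 235 232 234 233 234 232 233 233 233 233
  229 218 205 202 203 202 201]
 [238 232 205 201 222 234 236 235 234 233 233 233 232 233 233 232 232 232
  230 219 207 204 203 203 202]
 [238 232 206 201 221 234 236 235 230 226 232 232 232 232 231 232 232 232
  230 220 206 202 202 201 201]
 [238 232 208 200 219 233 236 236 231 227 231 232 232 232 232 232 231 232
  231 216 195 200 199 198 199]
 [236 230 206 195 217 233 236 235 233 232 232 231 231 231 231 230 231 231
  231 218 196 198 200 200 199]]
```

```bash
python3 - <<'E'
from h import *
from station import ctrl
s=ctrl.sense();go(s,[451.2,-20.8,170],-153);go(s,[451.2,-20.8,50],-153)
E
```

```text
shift [ 72.9 -12.9   1.2] rot [  0.04  -0.09 -16.96]
shift [ 72.7 -13.  121.2] rot [  0.04  -0.09 -16.96]
```

```bash
(python3 inch.py '[{"sx":40,"sy":-13,"drz":-9},{"sx":73,"sy":-13,"sz":20,"drz":-17},{"sx":73,"sy":-13,"sz":60,"drz":-17},{"sx":73,"sy":-13,"sz":100,"drz":-17},{"sx":73,"sy":-13,"sz":121,"drz":-17},{"sx":73,"sy":-13,"sz":121,"drz":-17},{"sx":73,"sy":-13,"sz":121,"drz":-17}]';python3 inch.py '[{"sx":-6},{"sx":-10},{"sx":-10}]';python3 inch.py '[{"sx":-2},{"sx":-2}]';python3 inch.py '[{"sx":-1.5},{"sx":-1.5}]';python3 inch.py '[{"sx":-1.5},{"sx":-1.5}]')|grep -E "eef|force: \[|time"
```

```text
time_s: 20.23
eef_pos: [452.6, -21.2, 52.1]
force: [1.2, -0.3, 0.7]
time_s: 20.6
eef_pos: [461.2, -16.9, 51.6]
force: [-2.8, -2.3, 2.1]
time_s: 20.85
eef_pos: [461.1, -16.7, 51.1]
force: [-6.5, -4.0, 5.2]
time_s: 21.1
eef_pos: [461.2, -16.7, 51.1]
force: [-9.7, -5.3, 7.9]
time_s: 21.35
eef_pos: [461.2, -16.7, 51.1]
force: [-12.9, -7.6, 10.9]
```

The push with the force line crossing the fence did not move the blank, so it is seated. Now the lever.

```bash
python3 inch.py '[{"sx":10},{"sx":25},{"sx":25,"sz":-50},{"sx":25,"sz":-110},{"sx":25,"sz":-170},{"sx":25,"sz":-230},{"sx":25,"sz":-280},{"sx":25,"sz":-280},{"sx":25,"sz":-280}]'|grep -E "eef|force: \[|time"; python3 - <<'E'
from h import *
from station import ctrl
s=ctrl.sense();go(s,[565.7,-127.1,330],-170)
c=ctrl.capture("top");im=c["img"];np.savez("top7.npz",**c)
hsv=cv2.cvtColor(im,cv2.COLOR_BGR2HSV)
print(proj(c,[[565.7,-127.1,285]]))
E
```

```text
time_s: 22.48
eef_pos: [443.2, -25.4, 330.3]
force: [0.1, -0.0, -0.7]
shift [ -62.8 -146.3    0.3] rot [ 0.02  0.02 17.04]
[[325.92453097 199.15367975]]
```

```bash
(python3 inch.py '[{"sx":-20,"sy":-45,"drz":9},{"sx":-40,"sy":-95,"drz":17},{"sx":-63,"sy":-146,"drz":17},{"sx":-63,"sy":-146,"drz":17},{"sx":-63,"sy":-146,"drz":17}]';python3 inch.py '[{"sz":12},{"sz":24},{"sz":30},{"sz":30}]';python3 inch.py '[{"sz":3},{"sz":3}]';python3 inch.py '[{"sz":2},{"sz":2}]')|grep -E "eef|force: \[|time"
```

```text
time_s: 23.15
eef_pos: [564.9, -126.5, 328.4]
force: [0.3, 0.5, 0.5]
time_s: 23.65
eef_pos: [565.1, -126.3, 300.5]
force: [-0.2, -0.0, -0.2]
time_s: 23.9
eef_pos: [565.8, -126.8, 297.9]
force: [0.2, -0.2, -0.1]
time_s: 24.15
eef_pos: [566.0, -126.9, 296.6]
force: [-0.1, 0.3, 2.2]
```

```bash
(python3 inch.py '[{"sy":-2.5,"sz":5},{"sy":-5,"sz":10},{"sy":-7.5,"sz":15},{"sy":-9.6,"sz":20},{"sy":-11.7,"sz":25},{"sy":-13.6,"sz":30},{"sy":-15.5,"sz":35},{"sy":-17,"sz":40},{"sy":-18.5,"sz":45},{"sy":-18.5,"sz":45}]';python3 inch.py '[{"sy":-1,"sz":4},{"sy":-1,"sz":4}]')|grep -E "eef|force: \[|time"
```

```text
time_s: 25.4
eef_pos: [569.8, -147.2, 251.9]
force: [-0.4, -3.9, 7.1]
time_s: 25.65
eef_pos: [570.0, -148.4, 248.2]
force: [0.2, -4.1, 7.4]
```

```bash
(python3 inch.py '[{"sy":-0.8,"sz":3},{"sy":-0.8,"sz":3}]';python3 inch.py '[{"sy":-0.8,"sz":3},{"sy":-0.8,"sz":3}]';python3 inch.py '[{"sy":-0.7,"sz":3},{"sy":-0.7,"sz":3}]')|grep -E "eef|force: \[|time"
```

```text
time_s: 25.9
eef_pos: [570.2, -149.2, 245.4]
force: [-0.5, -3.6, 7.2]
time_s: 26.15
eef_pos: [570.3, -150.1, 242.4]
force: [-0.7, -3.4, 7.6]
time_s: 26.4
eef_pos: [570.4, -150.6, 240.7]
force: [-1.2, -2.6, 8.9]
```

```bash
(python3 inch.py '[{"sy":-0.3,"sz":1.5},{"sy":-0.3,"sz":1.5}]';python3 inch.py '[{"sy":-0.2,"sz":1.5},{"sy":-0.2,"sz":1.5}]')|grep -E "eef|force: \[|time"
```

```text
time_s: 26.65
eef_pos: [570.5, -150.7, 240.3]
force: [-2.1, -1.6, 12.1]
time_s: 26.9
eef_pos: [570.5, -150.8, 240.0]
force: [-3.6, -1.4, 15.3]
```

```bash
(python3 inch.py '[{"sz":1.5},{"sz":1.5}]';python3 inch.py '[{"sz":1.5},{"sz":1.5}]';python3 inch.py '[{"sz":1},{"sz":1}]')|grep -E "eef|force: \[|time"
```

```text
time_s: 27.15
eef_pos: [570.6, -150.8, 239.7]
force: [-4.5, -1.7, 18.8]
time_s: 27.4
eef_pos: [570.6, -150.9, 239.3]
force: [-5.7, -1.5, 22.7]
time_s: 27.65
eef_pos: [570.6, -151.0, 239.0]
force: [-5.9, -1.9, 24.5]
```

```bash
(python3 inch.py '[{},{},{},{},{},{},{},{},{},{},{},{}]'; python3 inch.py '[{"sz":-2},{"sz":-4},{"sy":0.5,"sz":-6},{"sy":1,"sz":-8},{"sy":2,"sz":-11},{"sy":3,"sz":-14},{"sy":4,"sz":-17},{"sy":5,"sz":-20},{"sy":6,"sz":-23},{"sy":7.2,"sz":-26},{"sy":8.4,"sz":-29},{"sy":9.7,"sz":-32}]')|grep -E "eef|force: \[|time"
```

```text
time_s: 29.15
eef_pos: [570.6, -151.1, 238.7]
force: [-6.2, -1.3, 22.9]
time_s: 30.65
eef_pos: [568.9, -142.2, 264.9]
force: [-0.7, -5.6, 7.0]
```

```bash
(python3 inch.py '[{"sy":1.3,"sz":-3},{"sy":2.6,"sz":-6},{"sy":4,"sz":-9},{"sy":5.4,"sz":-12},{"sy":6.8,"sz":-15},{"sy":8.2,"sz":-18},{"sy":9.6,"sz":-21},{"sy":11,"sz":-24},{"sy":12,"sz":-26},{"sy":12.6,"sz":-28},{"sy":12.6,"sz":-29},{"sy":12.6,"sz":-30}]';python3 inch.py '[{"sz":-1},{"sz":-2},{"sz":-3},{"sz":-4},{"sz":-4}]')|grep -E "eef|force: \[|time"
```

```text
time_s: 32.15
eef_pos: [566.3, -128.2, 294.0]
force: [-0.7, -1.0, 5.3]
time_s: 32.78
eef_pos: [565.9, -126.8, 296.5]
force: [0.3, -0.0, 3.4]
```

```bash
(python3 inch.py '[{"sz":-1},{"sz":-2},{"sz":-3},{"sz":-4},{"sz":-5},{"sz":-6}]';python3 inch.py '[{"sz":-10},{"sz":-30},{"sx":40,"sy":60,"sz":-50},{"sx":80,"sy":60,"sz":-50},{"sx":110,"sy":60,"sz":-50},{"sx":110,"sy":60,"sz":-50},{"sx":110,"sy":60,"sz":-50}]')|grep -E "eef|force: \[|time"
python3 - <<'E'
from h import *
from station import ctrl
go(ctrl.sense(),[520.7,4.8,170.5],-169.9)
E
```

```text
time_s: 33.52
eef_pos: [565.8, -126.8, 302.9]
force: [-0.5, 0.6, 0.5]
time_s: 34.4
eef_pos: [447.6, -87.0, 353.3]
force: [-0.3, 0.7, -0.9]
shift [-87.7  77.8 182.9] rot [-0.03  0.09 -0.07]
```

```bash
python3 inch.py '[{"sy":40,"sz":50},{"sy":78,"sz":95},{"sy":78,"sz":140},{"sy":78,"sz":183},{"sx":-45,"sy":78,"sz":183},{"sx":-88,"sy":78,"sz":183},{"sx":-88,"sy":78,"sz":183},{"sx":-88,"sy":78,"sz":183}]'|grep -E "eef|time"
python3 - <<'E'
from h import *
from station import ctrl
c1=ctrl.capture("wrist");t1=ctrl.capture("top")
a=np.radians(10);M=np.array([[np.cos(a),-np.sin(a)],[np.sin(a),np.cos(a)]])
ys=np.arange(-60,60,.25);xs=np.arange(-106,-58,1.)
def rect(c,z,xs,ys):
    X,Y=np.meshgrid(xs,ys,indexing="ij");W=np.stack([X.ravel(),Y.ravel()],1)@M.T+[613,20]
    p=proj(c,np.c_[W,np.full(len(W),z)]).astype(np.float32).reshape(*X.shape,2)
    return cv2.cvtColor(cv2.remap(c["img"],p[...,0],p[...,1],1),cv2.COLOR_BGR2GRAY).astype(float)
def pf(x,y,t=1.5):
    k=np.abs(y-np.median(y))<t;p=np.polyfit(x[k],y[k],1);return round(float(np.degrees(np.arctan(p[0]))),2),round(float(np.polyval(p,-80 if t<2 else 0)),2),int(k.sum())
for c in(np.load("w6.npz"),c1):
    g=cv2.GaussianBlur(rect(c,64,xs,ys),(5,5),0);d=np.gradient(g,axis=1);o=[]
    for lo,hi,A in((-22,-15,-g),(16,24,-g),(-28,-20,d),(24,33,-d)):
        m=(ys>lo)&(ys<hi);o.append(pf(xs,ys[m][np.argmax(A[:,m],1)]))
    xb=np.arange(-110,-80,.25);yb=np.arange(34,105,1.);e=xb[np.argmax(np.gradient(rect(c,40,xb,yb),axis=0),0)]
    xt=np.arange(-160,-138,.25);v=rect(c,64,xt,np.arange(-2,5,.5)).mean(1)
    print(o,"front",pf(yb,e,3),"tip",xt[np.argmax(np.gradient(v))])
# lever & bystanders: top before/after
t0=np.load("top0.npz");d=np.abs(t0["img"].astype(int)-t1["img"]).max(2)
for n,(x0,y0,x1,y1) in dict(jar=(170,135,212,178),offcut=(140,210,190,272),mallet=(345,120,385,212),grip=(300,160,340,225)).items(): print(n,(d[y0:y1,x0:x1]>40).mean().round(3))
E
```

```text
time_s: 35.4
eef_pos: [520.1, 5.4, 169.2]
[(0.29, -18.45, 48), (0.53, 21.74, 48), (0.81, -23.56, 48), (0.47, 26.98, 48)] front (-0.09, -97.36, 71) tip -146.5
[(0.47, -18.35, 47), (0.77, 21.71, 48), (0.93, -23.52, 48), (0.01, 26.96, 48)] front (-0.81, -96.52, 71) tip -147.0
jar 0.0
offcut 0.001
mallet 0.13
grip 0.702
```

```bash
python3 inch.py '[{"sx":50,"sz":-40},{"sx":100,"sy":20,"sz":-90},{"sx":130,"sy":60,"sz":-140},{"sx":150,"sy":110,"sz":-180},{"sx":160,"sy":160,"sz":-180},{"sx":160,"sy":210,"sz":-180},{"sx":160,"sy":250,"sz":-180},{"sx":160,"sy":250,"sz":-180},{"sx":160,"sy":250,"sz":-180}]'|grep -E "eef|time"
python3 - <<'E'
from h import *
from station import ctrl
t1=ctrl.capture("top");t0=np.load("top0.npz")
for n,(x0,y0,x1,y1) in dict(jar=(170,135,212,178),offcut=(140,210,190,272),mallet=(345,120,385,205),grip=(300,160,340,225)).items():
    a=t0["img"][y0:y1,x0:x1];b=t1["img"][y0:y1,x0:x1]
    print(n,(np.abs(a.astype(int)-b).max(2)>40).mean().round(3),cv2.phaseCorrelate(np.float32(cv2.cvtColor(a,6)),np.float32(cv2.cvtColor(b,6))))
    if n=="mallet":
        for q in(a,b):
            k=np.argwhere(cv2.cvtColor(q,6)[:65]<45);print(len(k),k.mean(0))
s0=np.load("scene3.npz")["img"];s1=ctrl.capture("scene")["img"];a,b=[np.float32(cv2.cvtColor(q[190:215,220:275],6)) for q in(s0,s1)];print("lever",cv2.phaseCorrelate(a,b),np.abs(a-b).mean())
E
```

```text
time_s: 36.62
eef_pos: [318.6, 222.9, 350.3]
jar 0.0 ((0.5075121672315532, 0.4981473764157407), 1.0123822629010235)
offcut 0.0 ((0.029902665974649523, 0.23944962701966332), 0.7671245729923248)
mallet 0.0 ((0.06041605221858859, -0.05193006385153609), 0.9809392567475637)
0 [nan nan]
0 [nan nan]
grip 0.057 ((-0.12997977911233605, -0.046000087819599855), 0.7257369011640549)
lever ((-0.08174750655089014, 0.5112596393361049), 0.6950534420013428) 8.706182<stdin>:9: RuntimeWarning: Mean of empty slice.
  ret = um.true_divide(
```

The jar, offcut and mallet have not moved, the lever is up, and the blank is home.

```bash
python3 -c "
from station import ctrl
print(ctrl.finish_job())"
```

```text
the job is handed in; nothing more can be done
None
```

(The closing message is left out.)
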